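Open the dry bath's cover so it stays up and take out the warm bottle

ROBOT

A 6-joint arm with a two-finger parallel gripper is mounted at the origin on a cart in front of the work surface, level with it; the furniture and walls round the work are solid. World frame = base frame: x ahead of the robot, y to its left, z up, the work surface at z = 0. Lengths are in m, angles in rad, forces in N, time in s.
With the tool pointing down it reaches from about 0.275 to 1 m from the base axis. Payload 8.4 kg.
Tool frame: the origin (TCP) lies at the very end of the fingers, on their centre line; the grasp point (between the pads) lies 19 mm behind it (manip.tcp_to_grasp is the z of the grasp point in the tool frame, in m); z points along the fingers, y is the line along which they close (so a half turn about z gives the same grasp; the last joint's range is limited). The gripper opens to 85 mm and grips with 20 to 120 N. Pads are 22 mm wide; open, the fingers measure 114 mm over their backs; the gripper's body (76 mm by 85 mm) begins 54 mm behind the grasp point. The pads swing forward as they close: fully open they stand 13 mm farther back than shut.
Start: joints at [-1.194, 0.353, 1.633, -0, 1.155, -0.002], TCP at [0.231, -0.581, 0.231] pointing down, gripper open.
Joint ranges: [-2.63, 2.63], [-0.92, 2.1], [0.06, 2.66], [-1.3, 4.44], [0, 2.69], [-3.02, 3.02]. Speed limits (rad/s): [2.22, 2.22, 2.79, 3.14, 3.14, 3.14].

INTERFACE

Orientations are given as a unit quaternion [w, x, y, z].
In Python, from station import manip, camrig, ticket gives the robot as it stands (manip), with the cameras (camrig) and the job (ticket).
- The arm moves only by the tool shift_gripper, called after "Call:" in YAML: its name, and indented under it one key for each argument. Schema: {"type":"object","properties":{"motion":{"type":"array","items":{"type":"number"},"minItems":7,"maxItems":84},"clamp_n":{"type":"number"},"only":{"type":"string"},"quiet":{"type":"boolean"},"lines":{"type":"string"}},"required":["motion"],"additionalProperties":false}. motion is one flat list of numbers that holds 1 to 12 rows one after another, with no inner brackets; each row has 7 numbers: dx, dy, dz in shares of 300 mm (1.0 is 300 mm), then a rotation vector rx, ry, rz in a scale on which 1.0 is 2 pi rad, then the finger opening in m; each row shifts and turns the commanded pose from where the row before left it, along the tool's axes as they then stand; what a row does not reach is not made up. A row lasts 1/12 s, in which the tool goes at most 0.0417 m and 0.125 rad, less where a joint would pass 70% of its speed; a pose out of reach is approached as far as the arm can. The fingers move at their own pace and stop on an object; clamp_n is the grip in N (left out, the last holds). Time passes only in rows, so rows that do not move let the fingers close. The tool returns the time, the measured TCP pose, the force, the opening and the grip force at its end. only (a regular expression) keeps the lines of the reply that match it, lines (a string "A,B") keeps lines A to B, and quiet returns only ok. Input that does not fit is refused with a message, and nothing moves.
- manip.read_state(): the state, without advancing time (a new reading comes with each control period).
- camrig.snapshot(name): name is "scene" or "side" or "wrist"; returns the picture (480x640x3 uint8, blue, green, red); there is no depth.
- camrig.calibration(name): a dict with "fovy" (degrees; the focal length in pixels is half the picture's height over the tangent of half this angle, whatever the lens; pixels are square), "cx", "cy" (the principal point, pixels), "origin" and "attitude" of the camera in the world. Camera axes: x right, y up, looking along -z (the intrinsics and any distortion apply to the point x, -y, -z); pixel columns grow to the right and rows downward; lengths in m; the calibration is good to about 2 mm. The wrist camera is an equidistant fisheye: a pixel r from the principal point sees the ray r / f radians off the axis. A picture is of the moment at which its call begins: read the wrist's pose just before it. calibration takes no time and is no camera call; for the wrist camera it gives the pose at the moment of the call.
- ticket.hand_in(): hands the job in; it is judged then, once.
The state is a dict: "clock": time; "q": joint angles; "dq": joint speeds; "joint_torque": joint torques, N m; "ee_pos": TCP position; "eef_rot": TCP orientation; "force": force on the tool from outside, world axes, zero at the start; "ft_torque": the same for the moment, N m; "opening": finger opening in m; "grasp_force": force on a finger pad.
Only numpy, scipy, OpenCV 4.12 (cv2) and the standard library are available. Lean on these libraries where they do the work, as an engineer would, in place of code of your own. Each camera call takes 0.05 s, during which the arm holds its last target. There are 200 camera calls.

TASK

The warm-up is over: take the green-capped bottle out of the dry bath and stand it in the white spill tray. To get at it, move the timer off the bath's clear cover and the bottle that blocks the cover from behind - put both down on the bench, timer flat, bottle upright - and push the cover up until it stays open by itself; leave it open. Leave everything else where it is, tip nothing over, and do not drive the cover against a bottle.

Things in the scene. Friction and masses are not known exactly. Their poses are not given: they have to be found in the camera images.
- dry_bath: bench-top dry bath (block heater), light grey, 175 deep x 168 wide x 70 high, fixed. Origin: centre of its underside on the bench; x axis from its front (sloping panel with display and buttons, roughly towards the robot) to its rear, z up. In its frame: rear face x = +80, sides y = +-84, front at x = -93 low down, the panel slopes back to x = -64 at the top (z 70)
- pocket_left (a point): mouth centre (level with the block's top, z = 70) of the left one of two round pockets in the bath's aluminium block, at x = +36, y = +34 of the dry bath's frame; 42 mm diameter, 24 deep. Ahead of the pockets, at x = -28, is a row of fixed tubes whose caps reach z = 91
- pocket_right (a point): mouth centre of the right pocket, same size, at x = +36, y = -34 of the dry bath's frame
- hood (a joint): angle of the bath's clear hinged cover: 0 shut, grows as its front edge is lifted, stop at 1.62 rad (just past upright). Nearly free hinge, 0.22 kg: let go below about 1.05 rad it falls shut, beyond about 1.2 rad it falls open on its stop and stays
- hood_hinge (a point): on the cover's hinge axis, mid-width, at x = +60, z = 73.5 of the dry bath's frame; axis along the bath's y. The cover is a clear box open below, 126 deep x 152 wide x 50 high, walls 3, its rim level with the hinge when shut. Open on its stop it stands upright behind the hinge (back to x = +118 of the bath's frame, up to 200 above the bench, the lip to 218): that space must be free
- hood_lip (a point): front edge, underside, mid-width of the cover's dark finger lip, 144 mm from the hinge axis. The lip is a plate 5 thick, 70 wide along the bath's y, sticking out 18 ahead of the cover's front wall, level when shut, in the plane of the rim; below it about 25 mm free room to the sloping panel. Moves with the cover
- bottle_green: the bottle to take out: small bottle with green cap, body 37 mm diameter up to 49 mm height, cap 24 mm diameter from there to 70 mm; about 0.16 kg. Stands in one of the two pockets, so that 25 mm of its body and its cap stand out of the block. Origin: centre of its underside; z up
- bottle_white: amber bottle with white cap, 37 mm diameter, 66 high, in the other pocket; stays there. Origin: centre of its underside
- bottle_yellow: tall bottle with yellow cap: body 63 mm diameter up to 105 mm, cap 40 mm diameter from there to 150 mm; about 0.3 kg. Origin: centre of its underside. It or the red-capped one stands close behind the dry bath, in the cover's way; the other stands clear of it to the right
- bottle_red: bottle with red cap: body 59 mm diameter up to 90 mm, cap 37 mm diameter from there to 128 mm; about 0.22 kg. Origin: centre of its underside
- spill_tray: white tip-box lid lying open side up, used as a spill tray: 116 (x) x 84 (y) x 22 high outside, inside 106 x 74, floor 2 thick; loose, 0.05 kg. Origin: centre of its underside
- bottle_blue: bottle with blue cap, 52 mm diameter, 112 high; a bystander at the back. Origin: centre of its underside
- timer: white countdown timer, 62 x 62 square, 15 to 17 thick, 0.06 kg, lying flat on top of the bath's cover, loose. Origin: centre of its underside (124 mm above the bench at the start)
- marker_blue: blue and white marker 16 x 138 x 14 lying along its y near the front; a bystander. Origin: centre of its underside
- carton_blue: dark blue carton 48 x 70 x 30; a bystander. Origin: centre of its underside
- tweezers: steel tweezers 14 x 122 x 10 lying along their y; a bystander. Origin: centre of their underside
- pen_tray: low grey open pen tray 105 (x) x 235 (y) x 22 lying at the left front with two markers in it, fixed. Origin: centre of its underside

How it is judged:
By the outcome, as a careful person would: the job done as asked, in the order asked, and still so for the second after the job is handed in, with the robot touching nothing.
It also fails if it takes over 72 s, if anything falls off the work surface, if the arm or the gripper's body presses on something with over 40 N, if the wrist force passes 120 N, or if a joint passes its speed limit or range.

## Working session

There is one attempt and no reset: what is moved stays moved. The work goes in short steps, Python scripts to look and compute and a tool call to move; the robot and the scene stay as the last step left them, time stands still between calls to the robot, and variables do not carry over. Pictures are saved under pics/ and viewed, at most 15 in all, crops included, and the job is handed in when it is done.

```bash
ls; mkdir -p pics
```

Run:
```python
from station import manip, camrig, ticket
import cv2,numpy as np
for n in("scene","side"):
    im=camrig.snapshot(n); cv2.imwrite(f"pics/{n}0.png",im); print(n,camrig.calibration(n))
s=manip.read_state();print(s['ee_pos'],s['eef_rot'],s['clock'],manip.tcp_to_grasp)
print(camrig.calibration("wrist"))
```

```text
pics
station.py
scene {'fovy': 56.48113098582772, 'cx': 326.8138847998534, 'cy': 235.69992188762558, 'origin': array([ 0.206527  , -0.91233445,  0.70366976]), 'attitude': array([ 0.87387795,  0.43133545, -0.10222875, -0.19959043])}
side {'fovy': 47.01287455615934, 'cx': 317.2736694539738, 'cy': 231.1081772368366, 'origin': array([-0.01447626,  0.74435601,  0.76878545]), 'attitude': array([-0.23162222, -0.13324515,  0.46647092,  0.8432092 ])}
[ 0.23095359 -0.58029832  0.23063196] [-6.15410762e-04  9.82119621e-01  1.88256891e-01 -1.20196506e-04] 0.1 -0.0187
{'fovy': 65.70646984690485, 'cx': 318.9912429670961, 'cy': 234.8764026286147, 'origin': array([ 0.29308593, -0.55523025,  0.37305364]), 'attitude': array([ 0.82014   , -0.10991807,  0.07564789, -0.55638637])}
```

View pics/scene0.png

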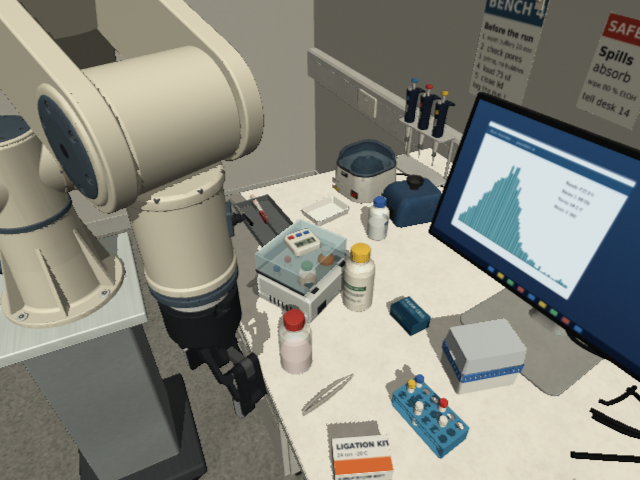

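View pics/side0.png

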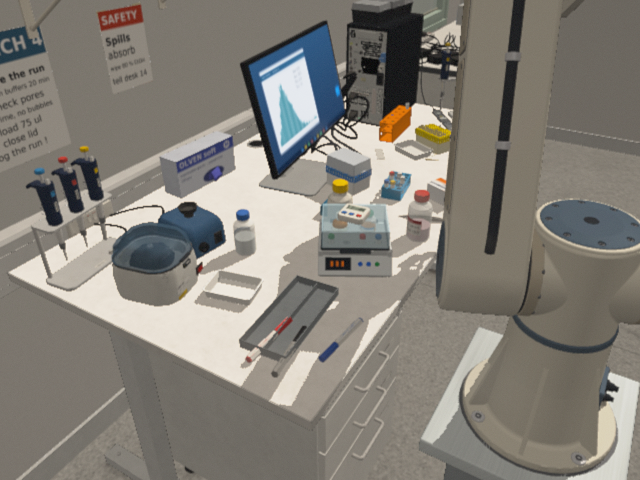

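The yellow bottle stands behind the bath: cap at scene (361,253), side (341,187). The red one is clear to the right (scene 294,320). The timer is at scene (301,240), side (353,212), and the tray at scene (325,210), side (233,288). Next I'll enlarge the bath in both views.

Create h.py:
```python
import numpy as np,cv2
from station import manip, camrig, ticket
from scipy.spatial.transform import Rotation as R
def rot(q): return R.from_quat([q[1],q[2],q[3],q[0]])
def ray(c,u,v,fish=False):
    f=240/np.tan(np.radians(c['fovy'])/2); x=(u-c['cx'])/f; y=(v-c['cy'])/f
    if fish:
        r=np.hypot(x,y); k=np.sin(r)/r if r>0 else 1; d=np.array([x*k,-y*k,-np.cos(r)])
    else: d=np.array([x,-y,-1.])
    d=rot(c['attitude']).apply(d); return c['origin'],d/np.linalg.norm(d)
def plane(c,u,v,z,fish=False):
    o,d=ray(c,u,v,fish); return o+d*(z-o[2])/d[2]
def tri(r1,r2):
    A=np.zeros((3,3));b=np.zeros(3)
    for o,d in(r1,r2):
        P=np.eye(3)-np.outer(d,d);A+=P;b+=P@o
    p=np.linalg.solve(A,b); return p,[np.linalg.norm((np.eye(3)-np.outer(d,d))@(p-o)) for o,d in(r1,r2)]
def proj(c,p,fish=False):
    f=240/np.tan(np.radians(c['fovy'])/2); d=rot(c['attitude']).inv().apply(np.asarray(p)-c['origin'])
    x,y=d[0]/-d[2],-d[1]/-d[2]
    if fish: r=np.hypot(x,y);k=np.arctan(r)/r;x*=k;y*=k
    return np.array([c['cx']+f*x,c['cy']+f*y])
```

Run:
```python
import cv2,numpy as np
a=cv2.imread("pics/scene0.png")[190:330,240:390];b=cv2.imread("pics/side0.png")[170:290,300:450]
a=cv2.resize(a,None,fx=5.3,fy=5.3,interpolation=cv2.INTER_CUBIC)
a=cv2.resize(cv2.imread("pics/scene0.png")[215:325,250:350],(400,440),interpolation=cv2.INTER_CUBIC)
b=cv2.resize(cv2.imread("pics/side0.png")[175:285,305:405],(400,440),interpolation=cv2.INTER_CUBIC)
cv2.imwrite("pics/c1.png",np.hstack([a,b]))
```

```text
(no output)
```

View pics/c1.png

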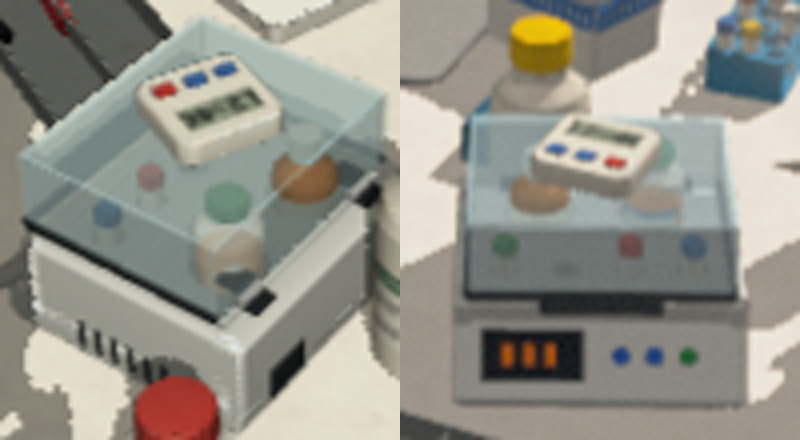

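Crops in c1: the green-capped bottle is in the right pocket, at (230,200) in the left crop. The amber bottle is in the left pocket. The timer lies on the hood near the rear. I'll fit the bath pose from corner correspondences and triangulate the rest.

Run:
```python
from h import *
from scipy.optimize import least_squares
S=camrig.calibration("scene");D=camrig.calibration("side")
a=cv2.imread("pics/scene0.png");b=cv2.imread("pics/side0.png")
H=.1235
obs=[(S,(-.066,.076,H),(300,220)),(S,(.06,.076,H),(346.25,238.75)),(S,(-.066,-.076,H),(256.25,254.25)),
(D,(.06,.076,H),(324.5,204.5)),(D,(.06,-.076,H),(385.5,204.5)),(D,(-.066,.076,H),(322,231.25)),(D,(-.066,-.076,H),(389.5,232)),(D,(-.093,.084,0),(318.75,275)),(D,(-.093,-.084,0),(391.25,275.75))]
def T(p,l): c,s=np.cos(p[2]),np.sin(p[2]); return np.array([p[0]+c*l[0]-s*l[1],p[1]+s*l[0]+c*l[1],l[2]])
f=lambda p:np.concatenate([proj(c,T(p,l))-u for c,l,u in obs])
r=least_squares(f,[.55,0,0],loss='soft_l1');print("bath",r.x.round(4),r.fun.reshape(-1,2).round(1).tolist())
for n,l in dict(lip=(-.084,0,.071),pr=(.036,-.034,.07),pl=(.036,.034,.07)).items(): print(n,T(r.x,l).round(4))
def cent(im,lo,hi,box):
    x0,y0,x1,y1=box; m=cv2.inRange(cv2.cvtColor(im[y0:y1,x0:x1],cv2.COLOR_BGR2HSV),lo,hi)
    ys,xs=np.nonzero(m); return xs.mean()+x0,ys.mean()+y0,len(xs),xs.min()+x0,xs.max()+x0,ys.min()+y0,ys.max()+y0
Y=((20,120,90),(35,255,255));
for n,rg,bs,bd in [("yellow",Y,(340,235,385,275),(325,175,360,205)),("red",((0,150,70),(8,255,255)),(275,300,315,335),(405,185,440,210)),("blue",((105,130,40),(125,255,255)),(368,190,392,212),(232,205,252,222))]:
    u=cent(a,*rg,bs);v=cent(b,*rg,bd); print(n,[round(float(x),1) for x in u],[round(float(x),1) for x in v],tri(ray(S,*u[:2]),ray(D,*v[:2])))
ts=[(140,90),(235,58),(280,125),(187,160)];td=[(545,117),(662,128),(640,190),(530,165)]
print("timerS",[plane(S,250+u/4,215+v/4,.139)[:2].round(3).tolist() for u,v in ts])
print("timerD",[plane(D,305+(u-400)/4,175+v/4,.139)[:2].round(3).tolist() for u,v in td])
print("trayS",[plane(S,u,v,.022)[:2].round(3).tolist() for u,v in[(302,212),(329,197),(350,208),(322,224)]])
print("trayD",[plane(D,u,v,.022)[:2].round(3).tolist() for u,v in[(203,290),(216,272),(262,283),(249,304)]])
# crops of tray and the bench region
A=cv2.resize(a[185:235,290:370],(800,300)[:1]+(300,) if 0 else (480,300),interpolation=cv2.INTER_CUBIC)
B=cv2.resize(b[260:315,190:278],(480,300),interpolation=cv2.INTER_CUBIC)
cv2.imwrite("pics/c2.png",np.vstack([A,B]))
```

```text
bath [ 0.4822 -0.2429 -1.0577] [[0.4, -1.4], [1.4, -0.5], [-1.4, -0.4], [-1.5, -2.0], [0.8, -1.6], [-0.0, -1.1], [1.3, -1.3], [-0.3, 7.1], [0.7, 7.1]]
lip [ 0.4409 -0.1697  0.071 ]
pr [ 0.4702 -0.2909  0.07  ]
pl [ 0.5295 -0.2576  0.07  ]
yellow [360.1, 252.6, 333.0, 351.0, 370.0, 243.0, 262.0] [339.9, 185.5, 199.0, 332.0, 347.0, 179.0, 193.0] (array([ 0.56925755, -0.32718028,  0.13990956]), [np.float64(0.0011485549099284121), np.float64(0.0011485549099284939)])
red [293.8, 319.6, 372.0, 284.0, 304.0, 309.0, 330.0] [423.2, 192.4, 36.0, 417.0, 428.0, 191.0, 194.0] (array([ 0.38680847, -0.42173689,  0.12612792]), [np.float64(0.0006345246683254394), np.float64(0.0006345246683254835)])
blue [380.1, 201.6, 117.0, 374.0, 390.0, 191.0, 207.0] [242.1, 214.4, 96.0, 237.0, 247.0, 210.0, 219.0] (array([ 0.73273103, -0.13948048,  0.10413316]), [np.float64(0.0006230945911768302), np.float64(0.0006230945911766934)])
timerS [[0.452, -0.217], [0.508, -0.213], [0.505, -0.275], [0.452, -0.28]]
timerD [[0.523, -0.248], [0.458, -0.271], [0.437, -0.202], [0.503, -0.195]]
trayS [[0.586, 0.012], [0.685, 0.048], [0.712, -0.026], [0.611, -0.061]]
trayD [[0.698, 0.056], [0.717, -0.01], [0.601, -0.03], [0.582, 0.044]]
```

View pics/c2.png

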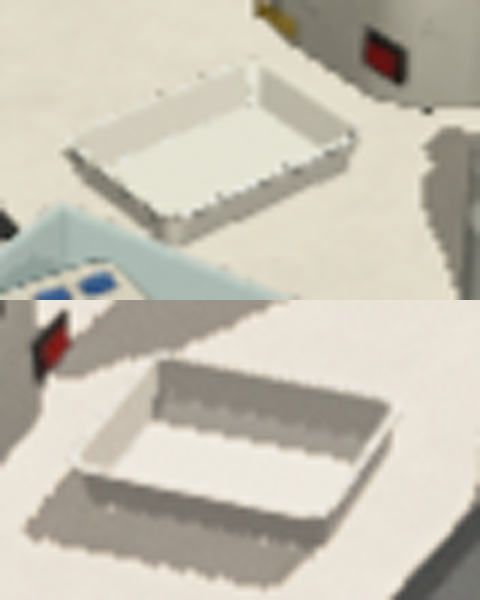

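c2 shows the tray rim corners in the scene view (upper half) at (68,150), (258,62), (355,135), (175,222). In the side view (lower half) they are at (72,162), (165,60), (398,108), (325,218). I'll refit the poses without the base points, check candidate free spots, and plan the move to above the timer.

Add to h.py:
```python
from scipy.linalg import logm,expm
def down(yaw_y,tilt_dir=None,alpha=None):
    """tool y horizontal at yaw_y (rad); tool z down, or alpha below horizontal toward tilt_dir"""
    y=np.array([np.cos(yaw_y),np.sin(yaw_y),0])
    z=np.array([0,0,-1.]) if alpha is None else np.array([np.cos(alpha)*np.cos(tilt_dir),np.cos(alpha)*np.sin(tilt_dir),-np.sin(alpha)])
    return np.column_stack([np.cross(y,z),y,z])
def plan(p,Rm,start=None,rows=None):
    if start is None:
        s=manip.read_state(); start=(s['ee_pos'],rot(s['eef_rot']).as_matrix())
    A=np.eye(4);A[:3,3]=start[0];A[:3,:3]=start[1];B=np.eye(4);B[:3,3]=p;B[:3,:3]=Rm
    M=np.linalg.inv(A)@B; w=R.from_matrix(M[:3,:3]).magnitude(); d=np.linalg.norm(M[:3,3])
    n=rows or int(np.ceil(max(w/.12,d/.038,1))); L=np.real(logm(M))/n; E=expm(L)
    print(n,"x:",*E[:3,3].round(4),*R.from_matrix(E[:3,:3]).as_rotvec().round(4)); return (np.asarray(p),Rm)
```

Run:
```python
from h import *
from scipy.optimize import least_squares
S=camrig.calibration("scene");D=camrig.calibration("side")
H=.1235
obs=[(S,(-.066,.076,H),(300,220)),(S,(.06,.076,H),(346.25,238.75)),(S,(-.066,-.076,H),(256.25,254.25)),(S,(-.066,-.076,.0735),(257,270.5)),
(D,(.06,.076,H),(324.5,204.5)),(D,(.06,-.076,H),(385.5,204.5)),(D,(-.066,.076,H),(322,231.25)),(D,(-.066,-.076,H),(389.5,232)),(D,(-.066,.076,.0735),(321.2,248)),(D,(-.066,-.076,.0735),(389.2,249.2))]
def T(p,l): c,s=np.cos(p[2]),np.sin(p[2]); return np.array([p[0]+c*l[0]-s*l[1],p[1]+s*l[0]+c*l[1],l[2]])
f=lambda p:np.concatenate([proj(c,T(p,l))-u for c,l,u in obs])
r=least_squares(f,[.5,-.24,-1],loss='soft_l1');print("bath",r.x.round(4),r.fun.reshape(-1,2).round(1).tolist())
print("trayS",[plane(S,290+u/6,185+v/6,.022)[:2].round(3).tolist() for u,v in[(68,150),(258,62),(355,135),(175,222)]])
k=.1833
print("trayD",[plane(D,190+u*k,260+v*k,.022)[:2].round(3).tolist() for u,v in[(72,162),(165,60),(398,108),(325,218)]])
print("carton",[plane(S,u,v,.0)[:2].round(3).tolist() for u,v in[(390,315),(418,334),(430,318)]],"tweez",[plane(S,u,v,.005)[:2].round(3).tolist() for u,v in[(304,410),(353,376)]], "stand",plane(S,462,320,0).round(3),plane(S,440,290,0).round(3))
plan((.47,-.24,.27),down(np.radians(-85)))
```

```text
bath [ 0.4819 -0.2414 -1.0649] [[0.4, -1.8], [1.0, -0.6], [-1.8, -1.0], [-0.4, 1.1], [-1.5, -1.8], [0.9, -1.2], [-0.5, -0.9], [0.9, -0.9], [0.4, 1.1], [-0.1, 0.8]]
trayS [[0.588, 0.022], [0.699, 0.051], [0.712, -0.023], [0.608, -0.05]]
trayD [[0.699, 0.055], [0.711, -0.018], [0.607, -0.04], [0.589, 0.032]]
carton [[0.613, -0.391], [0.637, -0.459], [0.684, -0.434]] tweez [[0.361, -0.515], [0.469, -0.492]] stand [ 0.741 -0.467  0.   ] [ 0.755 -0.375  0.   ]
11 x: 0.0287 -0.0248 -0.0036 -0.0001 0.0 0.0265
```

Units first: shifts go in shares of 300 mm and turns go in shares of 2 pi rad. So 0.0287 m / 0.3 = 0.0957, -0.0248 m / 0.3 = -0.0827, 0.0265 rad / 6.2832 = 0.0042.

Call:
shift_gripper:
  motion: [0.0957,-0.0827,-0.012,0,0,0.0042,0.085,0.0957,-0.0827,-0.012,0,0,0.0042,0.085,0.0957,-0.0827,-0.012,0,0,0.0042,0.085,0.0957,-0.0827,-0.012,0,0,0.0042,0.085,0.0957,-0.0827,-0.012,0,0,0.0042,0.085,0.0957,-0.0827,-0.012,0,0,0.0042,0.085,0.0957,-0.0827,-0.012,0,0,0.0042,0.085,0.0957,-0.0827,-0.012,0,0,0.0042,0.085,0.0957,-0.0827,-0.012,0,0,0.0042,0.085,0.0957,-0.0827,-0.012,0,0,0.0042,0.085,0.0957,-0.0827,-0.012,0,0,0.0042,0.085,0,0,0,0,0,0,0.085]

```text
clock: 1.1
ee_pos: [0.4737, -0.2362, 0.2715]
eef_rot: [-0.001, 0.999, 0.045, 0.001]
force: [0.6, -0.7, -0.2]
opening: 0.0848
grasp_force: 0.0
```

Run:
```python
from h import *
c=camrig.calibration("wrist");im=camrig.snapshot("wrist");cv2.imwrite("pics/w1.png",im)
print(c)
```

```text
{'fovy': 65.70646984690485, 'cx': 318.9912429670961, 'cy': 234.8764026286147, 'origin': array([ 0.5398939 , -0.2299137 ,  0.41409963]), 'attitude': array([ 0.73140047, -0.09696508,  0.08981882, -0.66901697])}
```

View pics/w1.png

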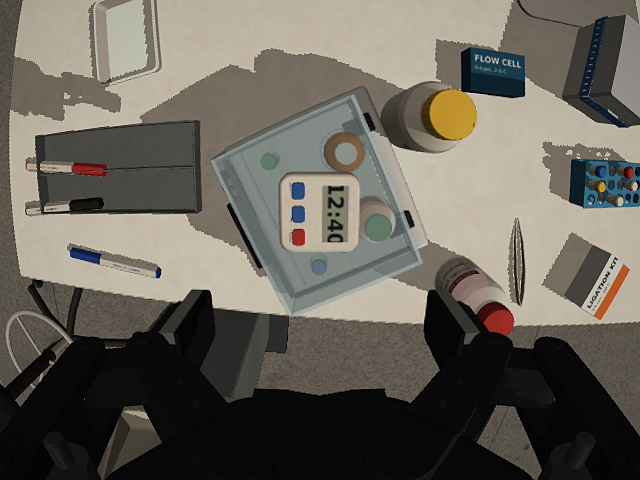

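The wrist view w1 shows:
- Timer: corners (279,173), (358,172), (359,250), (282,251).
- Yellow cap: near (450,114).
- Green cap: under the cover at (377,222).
- Lip: front edge from (228,205) to (262,268).
- Hood top corners: (213,157), (365,88), (290,315).

Run:
```python
from h import *
im=cv2.imread("pics/w1.png")
c={'fovy': 65.70646984690485, 'cx': 318.9912429670961, 'cy': 234.8764026286147, 'origin': np.array([ 0.5398939 , -0.2299137 ,  0.41409963]), 'attitude': np.array([ 0.73140047, -0.09696508,  0.08981882, -0.66901697])}
P=lambda u,v,z:plane(c,u,v,z,True)[:2]
t=np.array([P(*x,.139) for x in[(279,173),(358,172),(359,250),(282,251)]]);print("timer",t.round(4).tolist(),t.mean(0).round(4))
for i in range(4):
    e=t[(i+1)%4]-t[i];print(np.degrees(np.arctan2(e[1],e[0])).round(1),np.linalg.norm(e).round(4))
print("lip",[P(*x,.076).round(4).tolist() for x in[(228,205),(262,268)]])
h=np.array([P(*x,.1235) for x in[(213,157),(365,88),(290,315)]]);print("hood FL RL FR",h.round(4).tolist())
hsv=cv2.cvtColor(im,cv2.COLOR_BGR2HSV)
m=cv2.inRange(hsv,(18,120,90),(35,255,255));k=max(cv2.findContours(m,0,2)[0],key=cv2.contourArea)
M=cv2.moments(k);u=(M['m10']/M['m00'],M['m01']/M['m00']);print("ycap",u,cv2.boundingRect(k),cv2.minEnclosingCircle(k))
S=camrig.calibration("scene");D=camrig.calibration("side")
print(tri(ray(c,*u,True),ray(S,360.1,252.6)),tri(ray(c,*u,True),ray(D,339.9,185.5)))
print("y top guess",P(455,113.5,.15), "green",P(377,225,.116)," white",P(347,152,.112))
print("bath-pred",) 
for x,y,z in[(-.066,.076,.1235),(.06,.076,.1235),(-.066,-.076,.1235)]:
    a=-1.0649;print(.4819+np.cos(a)*x-np.sin(a)*y,-.2414+np.sin(a)*x+np.cos(a)*y)
print("tray",[P(*x,.022).round(3).tolist() for x in[(89,3),(156,-2),(160,68),(97,84)]])
plan((t.mean(0)[0],t.mean(0)[1],.15),down(np.radians(-87)))
```

```text
timer [[0.5103, -0.2023], [0.5162, -0.2606], [0.4561, -0.2682], [0.4499, -0.2085]] [ 0.4831 -0.2349]
-84.2 0.0587
-172.8 0.0606
95.9 0.06
5.9 0.0607
lip [[0.4698, -0.1494], [0.4101, -0.185]]
hood FL RL FR [[0.5179, -0.1464], [0.5814, -0.2614], [0.3865, -0.2176]]
ycap (452.59859913793105, 114.00107758620689) (429, 88, 48, 53) ((450.5, 114.5), 26.655305862426758)
(array([ 0.5685663 , -0.32813933,  0.13993932]), [np.float64(0.0006931440943428804), np.float64(0.000693144094342668)]) (array([ 0.56972657, -0.32786209,  0.14048737]), [np.float64(0.0006809716171295932), np.float64(0.0006809716171294433)])
y top guess [ 0.56882458 -0.32667069] green [ 0.4720146  -0.28391348]  white [ 0.52930393 -0.2530853 ]
bath-pred
0.5163972245533641 -0.14683816045510342
0.5774557772671575 -0.2570554600976592
0.3834366726036143 -0.2204960970622191
tray [[0.701, 0.067], [0.694, -0.03], [0.608, -0.047], [0.594, 0.038]]
4 x: 0.0029 -0.0005 0.0302 -0.0001 -0.0002 0.0097
```

Converted, 0.036 m / 0.3 = 0.12, -0.0005 m / 0.3 = -0.0017.

Call:
shift_gripper:
  motion: [0.01,-0.0017,0.12,0,0,0,0.085,0.01,-0.0017,0.12,0,0,0,0.085,0.01,-0.0017,0.12,0,0,0,0.085,0.0033,0,0.0667,0,0,0,0.085,0,0,0.0583,0,0,0,0.085,0,0,0,0,0,0,0.085,0,0,0,0,0,0,0.05,0,0,0,0,0,0,0.05,0,0,0,0,0,0,0.05,0,0,0,0,0,0,0.05,0,0,0,0,0,0,0.05]
  clamp_n: 20

```text
clock: 2.07
ee_pos: [0.4804, -0.2385, 0.1266]
eef_rot: [0.001, 0.999, 0.044, 0.001]
force: [-1.7, -1.0, 5.0]
opening: 0.0613
grasp_force: 22.7
```

Converted, -0.035 m / 0.3 = -0.1167, -0.02 m / 0.3 = -0.0667.

Call:
shift_gripper:
  motion: [0,0,-0.0667,0,0,0,0.05,0,0,-0.1167,0,0,0,0.05,0,0,0,0,0,0,0.05]

```text
clock: 2.32
ee_pos: [0.4826, -0.2394, 0.186]
eef_rot: [0.002, 0.999, 0.044, 0.003]
force: [1.3, -0.4, 0.3]
opening: 0.0617
grasp_force: 22.5
```

Run:
```python
from h import *
R0=rot(manip.read_state()['eef_rot']).as_matrix()
s=plan((.62,-.12,.16),R0); s=plan((.62,-.12,.004),R0,s)
```

```text
5 x: 0.0294 -0.0214 0.0053 0.0 -0.0 0.0
5 x: -0.0002 -0.0001 0.0312 0.0 -0.0 0.0
```

Converted, 0.035 m / 0.3 = 0.1167, 0.03 m / 0.3 = 0.1.

Call:
shift_gripper:
  motion: [0.098,-0.0713,0,0,0,0,0.05,0.098,-0.0713,0,0,0,0,0.05,0.098,-0.0713,0,0,0,0,0.05,0.098,-0.0713,0.0233,0,0,0,0.05,0.098,-0.0713,0.0633,0,0,0,0.05,0,0,0.1167,0,0,0,0.05,0,0,0.1167,0,0,0,0.05,0,0,0.1167,0,0,0,0.05,0,0,0.1,0,0,0,0.05,0,0,0.04,0,0,0,0.05,0,0,0,0,0,0,0.05,0,0,0,0,0,0,0.05]

```text
clock: 3.32
ee_pos: [0.6173, -0.1187, 0.0079]
eef_rot: [0.0, 0.999, 0.044, 0.0]
force: [0.7, 0.2, -0.9]
opening: 0.061
grasp_force: 23.4
```

Converted, -0.04 m / 0.3 = -0.1333, -0.03 m / 0.3 = -0.1.

Call:
shift_gripper:
  motion: [0,0,0.01,0,0,0,0.05,0,0,0.005,0,0,0,0.05,0,0,0,0,0,0,0.05,0,0,0,0,0,0,0.066,0,0,0,0,0,0,0.078,0,0,0,0,0,0,0.085,0,0,0,0,0,0,0.085,0,0,-0.1,0,0,0,0.085,0,0,-0.1333,0,0,0,0.085,0,0,-0.1333,0,0,0,0.085,0,0,-0.1333,0,0,0,0.085,0,0,-0.1333,0,0,0,0.085]

```text
clock: 4.32
ee_pos: [0.6165, -0.1185, 0.1948]
eef_rot: [-0.0, 0.999, 0.044, -0.0]
force: [1.3, -1.7, 0.6]
opening: 0.0853
grasp_force: 0.0
```

Run:
```python
from h import *
g=np.radians(29)
s=plan((.571,-.329,.24),down(g-np.pi)); plan((.571,-.329,.24),down(g))
plan((.571,-.329,.118),down(g),s)
print(manip.read_state()['q'])
```

```text
10 x: 0.0049 0.0222 -0.0045 0.0 0.0 0.1152
17 x: -0.0142 0.0049 -0.0027 -0.0 0.0 -0.117
27 x: 0.0 0.0 0.0045 0.0 0.0 0.0
[-1.92301075e-01  3.92398794e-01  1.66143507e+00  4.92031118e-06
  1.08795175e+00  1.29119726e+00]
```

Converted, -0.0142 m / 0.3 = -0.0473, 0.0049 m / 0.3 = 0.0163, -0.117 rad / 6.2832 = -0.0186.

Call:
shift_gripper:
  motion: [-0.0473,0.0163,-0.009,0,0,-0.0186,0.085,-0.0473,0.0163,-0.009,0,0,-0.0186,0.085,-0.0473,0.0163,-0.009,0,0,-0.0186,0.085,-0.0473,0.0163,-0.009,0,0,-0.0186,0.085,-0.0473,0.0163,-0.009,0,0,-0.0186,0.085,-0.0473,0.0163,-0.009,0,0,-0.0186,0.085,-0.0473,0.0163,-0.009,0,0,-0.0186,0.085,-0.0473,0.0163,-0.009,0,0,-0.0186,0.085,-0.0473,0.0163,-0.009,0,0,-0.0186,0.085,-0.0473,0.0163,-0.009,0,0,-0.0186,0.085,-0.0473,0.0163,-0.009,0,0,-0.0186,0.085,-0.0473,0.0163,-0.009,0,0,-0.0186,0.085]

```text
clock: 5.32
ee_pos: [0.5358, -0.2642, 0.2255]
eef_rot: [-0.0, 0.733, 0.681, -0.0]
force: [0.4, 0.1, 0.0]
opening: 0.0851
grasp_force: 0.0
```

Call:
shift_gripper:
  motion: [-0.0473,0.0163,-0.009,0,0,-0.0186,0.085,-0.0473,0.0163,-0.009,0,0,-0.0186,0.085,-0.0473,0.0163,-0.009,0,0,-0.0186,0.085,-0.0473,0.0163,-0.009,0,0,-0.0186,0.085,-0.0473,0.0163,-0.009,0,0,-0.0186,0.085,0,0,0,0,0,0,0.085]

```text
clock: 5.82
ee_pos: [0.5723, -0.331, 0.2393]
eef_rot: [0.001, 0.505, 0.863, -0.0]
force: [-0.3, 1.1, -0.3]
opening: 0.0852
grasp_force: 0.0
```

Run:
```python
from h import *
g=np.radians(29)
s=plan((.571,-.329,.118),down(g))
print(manip.read_state()['q'])
```

```text
4 x: 0.0006 -0.0001 0.0303 0.0002 0.0005 0.0012
[-5.26457031e-01  4.00815952e-01  1.54405344e+00 -3.48884085e-04
  1.19446760e+00 -1.03730050e+00]
```

Converted, 0.035 m / 0.3 = 0.1167, 0.017 m / 0.3 = 0.0567.

Call:
shift_gripper:
  motion: [0,0,0.1167,0,0,0,0.085,0,0,0.1167,0,0,0,0.085,0,0,0.1167,0,0,0,0.085,0,0,0.0567,0,0,0,0.085,0,0,0,0,0,0,0.06,0,0,0,0,0,0,0.035,0,0,0,0,0,0,0.03,0,0,0,0,0,0,0.03,0,0,0,0,0,0,0.03,0,0,0,0,0,0,0.03,0,0,0,0,0,0,0.03]
  clamp_n: 40

```text
clock: 6.73
ee_pos: [0.5719, -0.3298, 0.119]
eef_rot: [0.002, 0.508, 0.861, -0.0]
force: [-1.5, -0.4, 7.2]
opening: 0.0388
grasp_force: 40.6
```

Call:
shift_gripper:
  motion: [0,0,-0.0667,0,0,0,0.03,0,0,-0.0667,0,0,0,0.03,0,0,0,0,0,0,0.03]

```text
clock: 6.98
ee_pos: [0.573, -0.3302, 0.1612]
eef_rot: [0.003, 0.508, 0.861, 0.0]
force: [0.9, -1.0, -2.5]
opening: 0.0384
grasp_force: 41.4
```

Run:
```python
from h import *
st=manip.read_state();R0=rot(st['eef_rot']).as_matrix()
s=plan((.67,-.27,st['ee_pos'][2]),R0)
cv2.imwrite("pics/s1.png",camrig.snapshot("scene"))
```

```text
4 x: 0.0014 0.0285 0.0001 -0.0 -0.0 -0.0
```

View pics/s1.png

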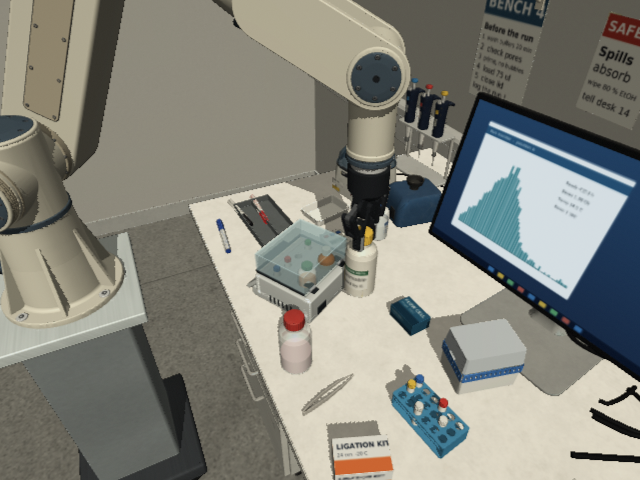

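The yellow bottle is held and lifted, base at (360,292) in the scene image. The destination is clear of the bath, carton and monitor.

Converted, 0.0285 m / 0.3 = 0.095, 0.0255 m / 0.3 = 0.085.

Call:
shift_gripper:
  motion: [0,0.0667,0,0,0,0,0.03,0.0047,0.095,0,0,0,0,0.03,0.0047,0.095,0,0,0,0,0.03,0.0047,0.085,0,0,0,0,0.03,0,0.04,0,0,0,0,0.03,0,0,0,0,0,0,0.03,0,0,0.0667,0,0,0,0.03,0,0,0.0533,0,0,0,0.03,0,0,0.01,0,0,0,0.03,0,0,0,0,0,0,0.03]

```text
clock: 7.87
ee_pos: [0.6679, -0.2708, 0.1172]
eef_rot: [-0.0, 0.508, 0.861, -0.0]
force: [-0.6, -0.0, -2.6]
opening: 0.0387
grasp_force: 44.3
```

Converted, 0.002 m / 0.3 = 0.0067.

Call:
shift_gripper:
  motion: [0,0,0.0067,0,0,0,0.03,0,0,0,0,0,0,0.03]

```text
clock: 8.03
ee_pos: [0.6682, -0.2709, 0.1171]
eef_rot: [0.0, 0.508, 0.861, -0.0]
force: [-4.2, 0.1, 10.8]
opening: 0.0391
grasp_force: 45.4
```

Call:
shift_gripper:
  motion: [0,0,0.005,0,0,0,0.03,0,0,0,0,0,0,0.03]

```text
clock: 8.2
ee_pos: [0.6684, -0.2711, 0.1171]
eef_rot: [0.001, 0.508, 0.861, -0.0]
force: [-7.1, 1.3, 19.7]
opening: 0.0386
grasp_force: 46.5
```

Units first: shifts go in shares of 300 mm and turns go in shares of 2 pi rad. So -0.04 m / 0.3 = -0.1333, -0.03 m / 0.3 = -0.1.

Call:
shift_gripper:
  motion: [0,0,-0.01,0,0,0,0.03,0,0,0,0,0,0,0.05,0,0,0,0,0,0,0.07,0,0,0,0,0,0,0.075,0,0,0,0,0,0,0.075,0,0,-0.1,0,0,0,0.075,0,0,-0.1333,0,0,0,0.075,0,0,-0.1333,0,0,0,0.05,0,0,0,0,0,0,0.0]

```text
clock: 8.95
ee_pos: [0.6728, -0.2714, 0.2362]
eef_rot: [0.006, 0.508, 0.861, 0.001]
force: [0.6, -1.2, 1.3]
opening: 0.0522
grasp_force: 0.0
```

Add to h.py:
```python
BX,BY,BA=.484,-.242,-1.065
def B(x,y,z): return np.array([BX+np.cos(BA)*x-np.sin(BA)*y,BY+np.sin(BA)*x+np.cos(BA)*y,z])
def lip(C,alpha,s=.010):
    """TCP pose with contact point on the fingers' upper side at C=(x,z) of the bath"""
    Rm=down(BA+np.pi/2,BA,alpha); return B(C[0],0,C[1])-(-s*Rm[:,2]-.011*Rm[:,0]),Rm
```

Run:
```python
from h import *
al=np.radians(50)
st=manip.read_state();R0=rot(st['eef_rot']).as_matrix();print(st['ee_pos'])
p,Rm=lip((-.13,.065),al); print(p)
s=plan((p[0],p[1],.24),R0); s=plan((p[0],p[1],.24),Rm,s); s=plan(p,Rm,s); s=plan(*lip((-.084,.065),al),s)
```

```text
[ 0.67284249 -0.27141206  0.23624623]
[ 0.42004612 -0.12652908  0.05026889]
8 x: 0.0311 -0.0189 -0.0009 0.0 0.0 0.0
6 x: 0.0 0.0 0.0 0.0012 -0.1148 -0.0005
5 x: 0.0244 0.0 0.0291 -0.0 -0.0 0.0
2 x: -0.0176 0.0 0.0148 -0.0 -0.0 0.0
```

Converted, 0.0311 m / 0.3 = 0.1037, -0.0189 m / 0.3 = -0.063.

Call:
shift_gripper:
  motion: [0.1037,-0.063,0,0,0,0,0,0.1037,-0.063,0,0,0,0,0,0.1037,-0.063,0,0,0,0,0,0.1037,-0.063,0,0,0,0,0,0.1037,-0.063,0,0,0,0,0,0.1037,-0.063,0,0,0,0,0,0.1037,-0.063,0,0,0,0,0,0.1037,-0.063,0,0,0,0,0]
  clamp_n: 40

```text
clock: 9.62
ee_pos: [0.4146, -0.1247, 0.2268]
eef_rot: [-0.0, 0.508, 0.861, 0.0]
force: [0.1, 1.1, 0.3]
opening: 0.0003
grasp_force: 0.0
```

Call:
shift_gripper:
  motion: [0,0,0,0,-0.0183,0,0,0,0,0,0,-0.0183,0,0,0,0,0,0,-0.0183,0,0,0,0,0,0,-0.0183,0,0,0,0,0,0,-0.0183,0,0,0,0,0,0,-0.0183,0,0,0,0,0,0,0,0,0]

```text
clock: 10.2
ee_pos: [0.413, -0.1255, 0.2248]
eef_rot: [0.264, 0.483, 0.819, -0.161]
force: [-0.7, 1.1, -0.3]
opening: -0.0001
grasp_force: 0.0
```

```bash
python3 - <<'E'
from h import *
al=np.radians(50)
p,Rm=lip((-.13,.065),al); print(p,R.from_matrix(Rm).as_quat()[[3,0,1,2]])
s=plan(p,Rm);print(manip.read_state()['q'])
E
```

```text
[ 0.42004612 -0.12652908  0.05026889] [ 0.29466422  0.4770714   0.80958329 -0.17363979]
5 x: 0.0206 0.0013 0.0282 -0.0018 -0.0139 0.0005
[ 0.15811747 -0.03818478  2.29876219 -0.8362602   0.84628792  0.21521832]
```

Converted, 0.0282 m / 0.3 = 0.094, 0.0206 m / 0.3 = 0.0687, -0.0139 rad / 6.2832 = -0.0022.

Call:
shift_gripper:
  motion: [0.0687,0.0043,0.094,-0.0003,-0.0022,0.0001,0,0.0687,0.0043,0.094,-0.0003,-0.0022,0.0001,0,0.0687,0.0043,0.094,-0.0003,-0.0022,0.0001,0,0.0687,0.0043,0.094,-0.0003,-0.0022,0.0001,0,0.0687,0.0043,0.094,-0.0003,-0.0022,0.0001,0,0,0,0,0,0,0,0]

```text
clock: 10.7
ee_pos: [0.4251, -0.1109, 0.0725]
eef_rot: [0.273, 0.484, 0.811, -0.182]
force: [1.1, 1.2, 0.1]
opening: -0.0001
grasp_force: 0.0
```

Run:
```python
from h import *
al=np.radians(50)
st=manip.read_state();print(st['q'])
s=plan(*lip((-.13,.065),al)); s=plan(*lip((-.084,.065),al))
cv2.imwrite("pics/d1.png",cv2.resize(camrig.snapshot("side")[170:310,280:440],(640,560),interpolation=cv2.INTER_CUBIC))
```

```text
[ 0.2335661   0.38119955  2.37460502 -1.29071315  0.68251983  0.89904786]
1 x: 0.0049 -0.011 0.0248 -0.0373 -0.0302 0.0023
2 x: -0.0154 -0.0053 0.0267 -0.0187 -0.0151 0.0012
```

View pics/d1.png

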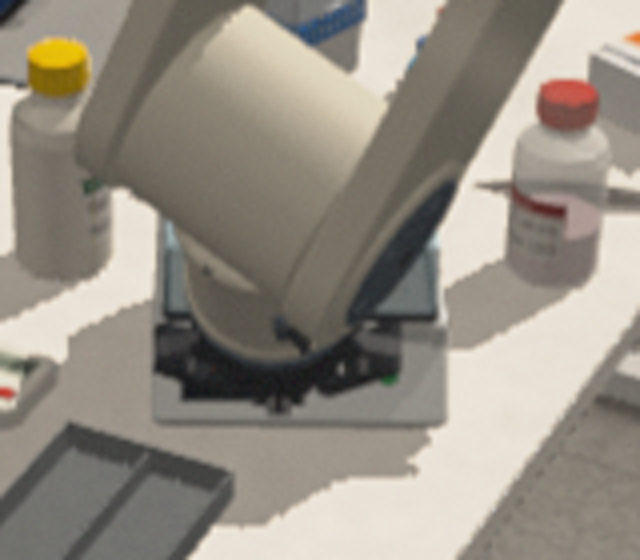

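d1 shows the wrist in front of the bath, but joint 4 is at its range limit at this tilt. I'll use a flatter tilt (α=65°), which also runs nearly parallel to the panel.

Run:
```python
from h import *
al=np.radians(65)
s=plan(*lip((-.125,.064),al,.014)); s=plan(*lip((-.083,.064),al,.014),s)
```

```text
2 x: 0.0024 -0.0056 0.0154 -0.0176 0.1168 -0.0009
2 x: -0.019 0.0 0.0089 0.0 0.0 -0.0
```

Converted, 0.0154 m / 0.3 = 0.0513, -0.0056 m / 0.3 = -0.0187, 0.1168 rad / 6.2832 = 0.0186.

Call:
shift_gripper:
  motion: [0.008,-0.0187,0.0513,-0.0028,0.0186,-0.0001,0,0.008,-0.0187,0.0513,-0.0028,0.0186,-0.0001,0,0,0,0,0,0,0,0]

```text
clock: 11.0
ee_pos: [0.422, -0.1292, 0.0529]
eef_rot: [0.198, 0.495, 0.838, -0.118]
force: [-0.1, -0.2, 0.5]
opening: 0.0002
grasp_force: 0.0
```

Run:
```python
from h import *
al=np.radians(65)
print(manip.read_state()['q'])
s=plan(*lip((-.125,.064),al,.014));s=plan(*lip((-.083,.064),al,.014))
```

```text
[ 0.01272323  0.33673666  2.35806641 -1.10992652  0.4590891   0.52641347]
1 x: 0.0031 -0.0004 0.0054 -0.0032 0.0291 -0.0017
2 x: -0.0173 -0.0002 0.012 -0.0016 0.0146 -0.0008
```

Converted, -0.0173 m / 0.3 = -0.0577, 0.012 m / 0.3 = 0.04, 0.0146 rad / 6.2832 = 0.0023.

Call:
shift_gripper:
  motion: [-0.0577,-0.0007,0.04,-0.0003,0.0023,-0.0001,0,-0.03,0,0.02,0,0.0023,0,0,-0.0283,0,0.02,0,0,0,0,0,0,0,0,0,0,0]

```text
clock: 11.33
ee_pos: [0.4413, -0.1651, 0.0462]
eef_rot: [0.188, 0.498, 0.839, -0.112]
force: [-0.3, 0.1, -0.4]
opening: -0.0002
grasp_force: 0.0
```

Run:
```python
from h import *
st=manip.read_state();print(st['q'],st['ft_torque'])
def E(th): # lip front lower edge
    return (.06-.144*np.cos(th)+.0025*(-np.sin(th))*-1, .0735+.144*np.sin(th)-.0025*np.cos(th))
p,Rm=lip((-.083,.064),np.radians(65),.014);print(p)
s=None
for d in (0,8,20,32,44,56,66,76,82):
    th=np.radians(d); s=plan(*lip(E(th),np.radians(65+20*d/76),.014),s);
```

```text
[-0.10237095  0.36740844  2.30910773 -1.07423031  0.41206844  0.387048  ] [ 0.18510077  0.12853127 -0.04547623]
[ 0.44182259 -0.16584724  0.04666289]
1 x: -0.0031 0.0001 -0.0068 -0.0039 0.0041 -0.0051
1 x: -0.0096 0.0 -0.0179 -0.0 0.0367 0.0
1 x: -0.0178 0.0 -0.0246 -0.0 0.0551 0.0
1 x: -0.0213 0.0 -0.0217 0.0 0.0551 -0.0
1 x: -0.0243 0.0 -0.0183 0.0 0.0551 -0.0
1 x: -0.0266 0.0 -0.0144 0.0 0.0551 0.0
1 x: -0.0234 0.0 -0.0089 0.0 0.0459 0.0
1 x: -0.0242 -0.0 -0.0059 0.0 0.0459 0.0
1 x: -0.0147 0.0 -0.0021 0.0 0.0276 0.0
```

Converted, -0.0123 m / 0.3 = -0.041, -0.009 m / 0.3 = -0.03, 0.0275 rad / 6.2832 = 0.0044.

Call:
shift_gripper:
  motion: [-0.0103,0,-0.0227,-0.0006,0.0006,-0.0008,0,-0.016,0,-0.03,0,0.0029,0,0,-0.016,0,-0.03,0,0.0029,0,0,-0.0297,0,-0.041,0,0.0044,0,0,-0.0297,0,-0.041,0,0.0044,0,0,0,0,0,0,0,0,0]

```text
clock: 11.83
ee_pos: [0.4463, -0.1712, 0.1053]
eef_rot: [0.148, 0.499, 0.849, -0.086]
force: [-0.8, 4.6, 1.5]
opening: -0.0
grasp_force: 2.1
```

Run:
```python
from h import *
st=manip.read_state();print(st['q'])
def E(th): return (.06-.144*np.cos(th)-.0025*np.sin(th), .0735+.144*np.sin(th)-.0025*np.cos(th))
s=None
for d in (20,32,44,56,66,76,84):
    th=np.radians(d); s=plan(*lip(E(th),np.radians(65+20*d/76),.014),s); 
a=cv2.resize(camrig.snapshot("side")[170:290,290:430],(400,343),interpolation=cv2.INTER_CUBIC);b=cv2.resize(camrig.snapshot("scene")[190:310,240:380],(400,343),interpolation=cv2.INTER_CUBIC)
cv2.imwrite("pics/e1.png",np.hstack([a,b]))
```

```text
[-0.18229235  0.22736072  2.22848834 -0.54466302  0.52492096 -0.23721888]
1 x: 0.0021 -0.0013 0.0012 0.0021 0.0002 0.0016
1 x: -0.0204 0.0 -0.022 0.0 0.0551 -0.0
1 x: -0.0235 -0.0 -0.0185 0.0 0.0551 -0.0
1 x: -0.0259 0.0 -0.0146 0.0 0.0551 0.0
1 x: -0.023 -0.0 -0.009 0.0 0.0459 0.0
1 x: -0.0239 -0.0 -0.0059 0.0 0.0459 0.0
1 x: -0.0195 0.0 -0.0025 -0.0 0.0367 0.0
```

View pics/e1.png

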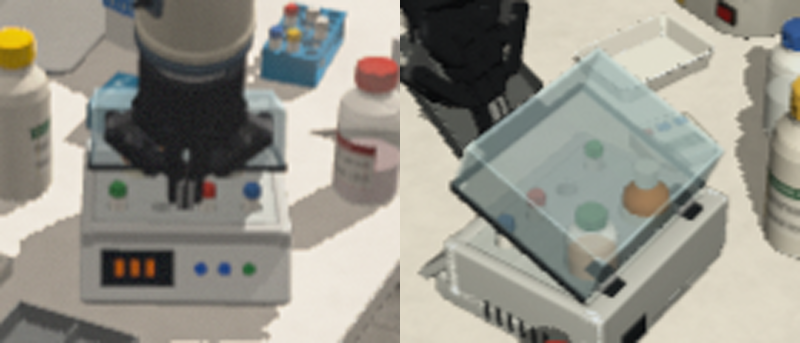

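e1 shows the cover raised about 20°, with the lip resting on the fingers and everything else in place. I'll continue along the arc.

Converted, -0.013 m / 0.3 = -0.0433, -0.0118 m / 0.3 = -0.0393, 0.0275 rad / 6.2832 = 0.0044.

Call:
shift_gripper:
  motion: [-0.034,0,-0.0367,0,0.0044,0,0,-0.034,0,-0.0367,0,0.0044,0,0,-0.0393,0,-0.031,0,0.0044,0,0,-0.0393,0,-0.031,0,0.0044,0,0,-0.0433,0,-0.0243,0,0.0044,0,0,-0.0433,0,-0.0243,0,0.0044,0,0,0,0,0,0,0,0,0]

```text
clock: 12.52
ee_pos: [0.4719, -0.2185, 0.1752]
eef_rot: [0.078, 0.505, 0.858, -0.047]
force: [0.4, -1.6, 0.8]
opening: -0.0003
grasp_force: 0.0
```

Run:
```python
from h import *
def E(th): return (.06-.144*np.cos(th)-.0025*np.sin(th), .0735+.144*np.sin(th)-.0025*np.cos(th))
s=None
for d in (56,66,76,84):
    th=np.radians(d); s=plan(*lip(E(th),np.radians(65+20*d/76),.014),s);
```

```text
1 x: 0.0044 -0.0008 -0.0013 -0.0013 0.002 0.0009
1 x: -0.023 -0.0 -0.009 0.0 0.0459 0.0
1 x: -0.0239 -0.0 -0.0059 0.0 0.0459 0.0
1 x: -0.0195 0.0 -0.0025 -0.0 0.0367 0.0
```

Converted, -0.012 m / 0.3 = -0.04, -0.0115 m / 0.3 = -0.0383, 0.023 rad / 6.2832 = 0.0037.

Call:
shift_gripper:
  motion: [-0.034,0,-0.0167,0,0.0037,0,0,-0.0383,0,-0.015,0,0.0037,0,0,-0.04,0,-0.01,0,0.0037,0,0,-0.04,0,-0.01,0,0.0037,0,0,-0.0333,0,-0.004,0,0.0029,0,0,-0.0333,0,-0.004,0,0.0029,0,0,0,0,0,0,0,0,0,0,0,0,0,0,0,0]

```text
clock: 13.18
ee_pos: [0.4996, -0.2708, 0.198]
eef_rot: [0.02, 0.507, 0.862, -0.015]
force: [-0.8, 0.4, -0.7]
opening: 0.0003
grasp_force: 0.0
```

Run:
```python
from h import *
a=cv2.resize(camrig.snapshot("side")[150:290,290:430],(400,400),interpolation=cv2.INTER_CUBIC);b=cv2.resize(camrig.snapshot("scene")[170:310,240:380],(400,400),interpolation=cv2.INTER_CUBIC)
cv2.imwrite("pics/e2.png",np.hstack([a,b]))
```

```text
(no output)
```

View pics/e2.png

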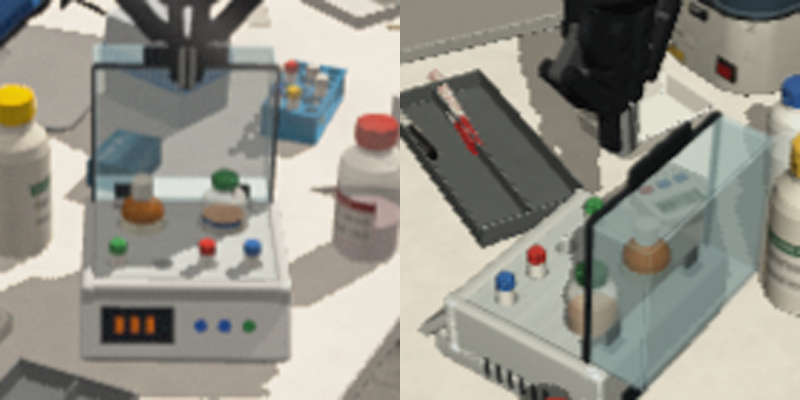

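e2 shows the cover standing open on its stop and clear of the fingers. The green-capped bottle is exposed. I'll locate its cap and plan the tilted grasp.

Run:
```python
from h import *
S=camrig.calibration("scene");D=camrig.calibration("side")
def g(n,box):
    im=camrig.snapshot(n);x0,y0,x1,y1=box;m=cv2.inRange(cv2.cvtColor(im[y0:y1,x0:x1],cv2.COLOR_BGR2HSV),(50,60,30),(85,255,200))
    k=max(cv2.findContours(m,0,2)[0],key=cv2.contourArea);M=cv2.moments(k);print(n,cv2.boundingRect(k),cv2.contourArea(k))
    return M['m10']/M['m00']+x0,M['m01']/M['m00']+y0
u=g("scene",(296,255,318,278));v=g("side",(358,203,380,222));print(u,v)
p,e=tri(ray(S,*u),ray(D,*v));print("green",p,e,"pocket",B(.036,-.034,.07))
al=np.radians(60);Rm=down(BA+np.pi/2,BA,al)
st=manip.read_state();R0=rot(st['eef_rot']).as_matrix()
c=B(.036,-.034,0);t=np.array([c[0],c[1],.108])+.007*Rm[:,2]
print(t)
xb=np.array([np.cos(BA),np.sin(BA),0])
s=plan(st['ee_pos']-.08*xb,R0);s=plan(t-.14*Rm[:,2],Rm,s);s=plan(t,Rm,s)
```

```text
scene (5, 6, 5, 9) 19.0
side (6, 7, 9, 7) 35.5
(302.859649122807, 265.10526315789474) (368.3333333333333, 212.5962441314554)
green [ 0.46562743 -0.28330833  0.11315432] [np.float64(0.00327654210251132), np.float64(0.00327654210251124)] pocket [ 0.47169933 -0.28996554  0.07      ]
[ 0.47339509 -0.29302731  0.10193782]
3 x: 0.0266 0.0001 -0.0013 0.0 0.0 -0.0
4 x: -0.0055 -0.0086 -0.0049 -0.0005 -0.1185 0.0009
4 x: 0.0 0.0 0.035 -0.0 -0.0 0.0
```

Converted, 0.0266 m / 0.3 = 0.0887, -0.0086 m / 0.3 = -0.0287, -0.1185 rad / 6.2832 = -0.0189.

Call:
shift_gripper:
  motion: [0.0887,0,-0.0043,0,0,0,0.02,0.0887,0,-0.0043,0,0,0,0.04,0.0887,0,-0.0043,0,0,0,0.055,-0.0183,-0.0287,-0.0163,0,-0.0189,0,0.055,-0.0183,-0.0287,-0.0163,0,-0.0189,0,0.055,-0.0183,-0.0287,-0.0163,0,-0.0189,0,0.055,-0.0183,-0.0287,-0.0163,0,-0.0189,0,0.055,0,0,0,0,0,0,0.055]

```text
clock: 14.05
ee_pos: [0.4374, -0.2314, 0.2219]
eef_rot: [0.218, 0.49, 0.834, -0.131]
force: [-0.3, 0.6, -0.8]
opening: 0.0551
grasp_force: 0.0
```

Run:
```python
from h import *
S=camrig.calibration("scene");D=camrig.calibration("side")
print(tri(ray(S,306.5,265),ray(D,368.7,213)))
c=camrig.calibration("wrist");im=camrig.snapshot("wrist");cv2.imwrite("pics/w2.png",im)
for n,p in dict(green=B(.036,-.034,.116),gmid=B(.036,-.034,.105)).items(): print(n,proj(c,p,True))
np.save("w2.npy",c,allow_pickle=True)
al=np.radians(60);Rm=down(BA+np.pi/2,BA,al)
cc=B(.036,-.034,0);t=np.array([cc[0],cc[1],.108])+.007*Rm[:,2]
plan(t,Rm)
```

```text
(array([ 0.46932487, -0.28665292,  0.11164356]), [np.float64(0.00013746104589692614), np.float64(0.00013746104589697485)])
green [321.52690146 236.00884656]
gmid [321.51884548 225.9168026 ]
4 x: -0.0008 0.0001 0.0349 -0.0005 -0.0039 0.0016
```

View pics/w2.png

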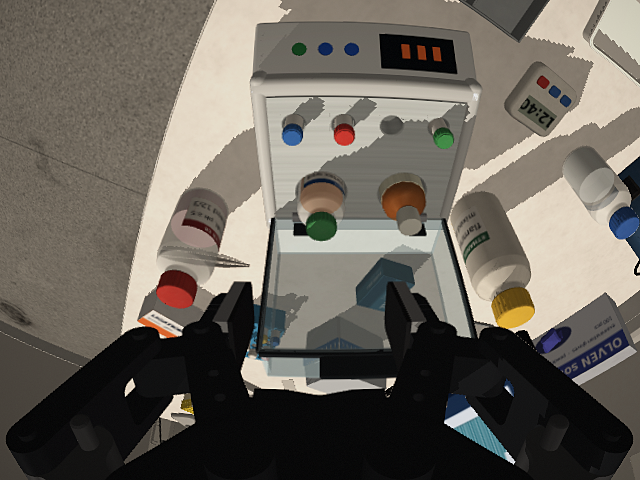

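w2 shows the green cap centred at (321,228), between the fingers laterally and matching the predicted pocket position. The cover is open and nothing is in the approach path, so I'll grasp.

Converted, 0.0349 m / 0.3 = 0.1163, 0.025 m / 0.3 = 0.0833, -0.004 rad / 6.2832 = -0.0006.

Call:
shift_gripper:
  motion: [-0.0027,0,0.1163,0,-0.0006,0.0003,0.055,-0.0027,0,0.1163,0,-0.0006,0.0003,0.055,-0.0027,0,0.1163,0,-0.0006,0.0003,0.055,-0.0027,0,0.0833,0,-0.0006,0.0003,0.055,0,0,0.0333,0,0,0,0.055,0,0,0,0,0,0,0.04,0,0,0,0,0,0,0.02,0,0,0,0,0,0,0.015,0,0,0,0,0,0,0.015,0,0,0,0,0,0,0.015]
  clamp_n: 40

```text
clock: 14.93
ee_pos: [0.4753, -0.295, 0.1034]
eef_rot: [0.224, 0.492, 0.831, -0.132]
force: [-0.2, 0.3, -1.4]
opening: 0.0216
grasp_force: 39.2
```

```bash
python3 -c "
from h import *
Rm=rot(manip.read_state()['eef_rot']).as_matrix();print((Rm.T@[0,0,1]).round(3))"
```

```text
[-0.502  0.001 -0.865]
```

Converted, -0.026 m / 0.3 = -0.0867, -0.0173 m / 0.3 = -0.0577.

Call:
shift_gripper:
  motion: [-0.0167,0,-0.029,0,0,0,0.015,-0.0333,0,-0.0577,0,0,0,0.015,-0.05,0,-0.0867,0,0,0,0.015,-0.05,0,-0.0867,0,0,0,0.015,0,0,0,0,0,0,0.015]

```text
clock: 15.35
ee_pos: [0.4779, -0.2955, 0.1989]
eef_rot: [0.227, 0.492, 0.83, -0.131]
force: [1.3, -0.5, -1.1]
opening: 0.022
grasp_force: 39.5
```

Run:
```python
from h import *
st=manip.read_state();print(st['q']);R0=rot(st['eef_rot']).as_matrix()
a=cv2.resize(camrig.snapshot("side")[150:290,290:430],(400,400),interpolation=cv2.INTER_CUBIC);b=cv2.resize(camrig.snapshot("scene")[150:310,230:390],(400,400),interpolation=cv2.INTER_CUBIC)
cv2.imwrite("pics/g1.png",np.hstack([a,b]))
# bottle axis offset from TCP at grasp: pocket - TCP
off=np.array([.4717-.4753,-.290+.295]);tr=np.array([.651,.006])
d=tr-off;z=st['ee_pos'][2]
s=plan((st['ee_pos'][0]-.05*.485,st['ee_pos'][1]+.05*.875,z),R0);s=plan((d[0],d[1],z),R0,s);s=plan((d[0],d[1],.1034-.046+.003+.003),R0,s)
```

```text
[-0.35578412  0.13611341  2.13254254 -0.67093132  0.55379737 -0.33513594]
2 x: 0.0198 0.0008 -0.0141 -0.0018 -0.0018 0.0003
9 x: 0.012 0.0331 -0.0068 -0.0 0.0 -0.0
4 x: 0.0172 -0.0002 0.0292 -0.0 0.0 -0.0
```

View pics/g1.png

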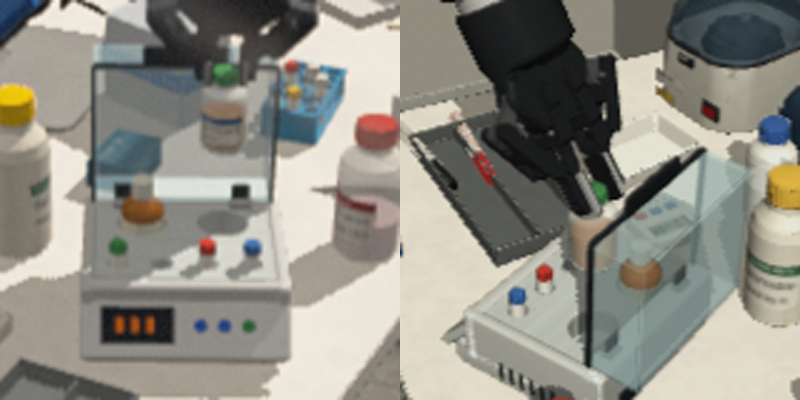

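g1 shows the bottle lifted upright and clear of the block, with the cover still open. Next I'll carry it to the tray.

Converted, 0.0331 m / 0.3 = 0.1103, 0.025 m / 0.3 = 0.0833.

Call:
shift_gripper:
  motion: [0.066,0.0027,-0.047,0,0,0,0.015,0.066,0.0027,-0.047,0,0,0,0.015,0.02,0.055,-0.0113,0,0,0,0.015,0.04,0.1103,-0.0227,0,0,0,0.015,0.04,0.1103,-0.0227,0,0,0,0.015,0.04,0.1103,-0.0227,0,0,0,0.015,0.04,0.1103,-0.0227,0,0,0,0.015,0.04,0.1103,-0.0227,0,0,0,0.015,0.04,0.1103,-0.0227,0,0,0,0.015,0.04,0.1103,-0.0227,0,0,0,0.015,0.03,0.0833,-0.0167,0,0,0,0.015,0.03,0.0833,-0.0167,0,0,0,0.015]

```text
clock: 16.45
ee_pos: [0.6548, 0.002, 0.1938]
eef_rot: [0.223, 0.491, 0.831, -0.133]
force: [-0.3, 0.0, -2.4]
opening: 0.0222
grasp_force: 39.8
```

Call:
shift_gripper:
  motion: [0,0,0,0,0,0,0.015]

```text
clock: 16.53
ee_pos: [0.6574, 0.0043, 0.1941]
eef_rot: [0.224, 0.491, 0.832, -0.131]
force: [-0.3, 0.8, -1.9]
opening: 0.0221
grasp_force: 39.9
```

Run:
```python
from h import *
st=manip.read_state();print(st['q']);R0=rot(st['eef_rot']).as_matrix()
Rm=down(BA+np.pi/2,BA,np.radians(60))
print("rot err deg",np.degrees(R.from_matrix(Rm.T@R0).as_rotvec()).round(1))
S=camrig.calibration("scene");D=camrig.calibration("side")
d=(.651+.0036,.006-.005)
s=plan((d[0],d[1],.08),R0);s=plan((d[0],d[1],.0634),R0,s)
```

```text
[ 0.25988595  0.39642614  1.77401247 -0.64480378  0.93994848  0.13603159]
rot err deg [-0.  -0.   0.1]
4 x: 0.014 -0.0011 0.0249 0.0 0.0 -0.0
1 x: 0.0083 -0.0 0.0144 0.0 0.0 -0.0
```

Converted, 0.0249 m / 0.3 = 0.083, 0.0144 m / 0.3 = 0.048.

Call:
shift_gripper:
  motion: [0.0467,-0.0037,0.083,0,0,0,0.015,0.0467,-0.0037,0.083,0,0,0,0.015,0.0467,-0.0037,0.083,0,0,0,0.015,0.0467,-0.0037,0.083,0,0,0,0.015,0.0277,0,0.048,0,0,0,0.015,0,0,0,0,0,0,0.015]

```text
clock: 17.03
ee_pos: [0.6481, -0.0041, 0.06]
eef_rot: [0.221, 0.491, 0.832, -0.135]
force: [-0.7, -0.4, -1.5]
opening: 0.0221
grasp_force: 41.7
```

Call:
shift_gripper:
  motion: [0.0033,0,0.0057,0,0,0,0.015,0,0,0,0,0,0,0.015]

```text
clock: 17.2
ee_pos: [0.6516, -0.0032, 0.063]
eef_rot: [0.223, 0.492, 0.831, -0.132]
force: [0.4, 0.1, -1.6]
opening: 0.0217
grasp_force: 41.7
```

Converted, 0.0017 m / 0.3 = 0.0057, 0.001 m / 0.3 = 0.0033.

Call:
shift_gripper:
  motion: [0.0033,0,0.0057,0,0,0,0.015,0,0,0,0,0,0,0.015,0,0,0,0,0,0,0.015]

```text
clock: 17.45
ee_pos: [0.6522, -0.003, 0.0619]
eef_rot: [0.224, 0.492, 0.831, -0.132]
force: [0.1, -0.4, -2.5]
opening: 0.0217
grasp_force: 41.7
```

Call:
shift_gripper:
  motion: [0.0017,0,0.003,0,0,0,0.015,0,0,0,0,0,0,0.015,0,0,0,0,0,0,0.015]

```text
clock: 17.7
ee_pos: [0.6518, -0.0031, 0.0601]
eef_rot: [0.223, 0.492, 0.831, -0.132]
force: [-0.8, 0.5, -2.0]
opening: 0.0217
grasp_force: 41.7
```

Converted, 0.0006 m / 0.3 = 0.002, 0.0004 m / 0.3 = 0.0013.

Call:
shift_gripper:
  motion: [0.0013,0,0.002,0,0,0,0.015,0,0,0,0,0,0,0.015,0,0,0,0,0,0,0.015]

```text
clock: 17.95
ee_pos: [0.6516, -0.0031, 0.0591]
eef_rot: [0.223, 0.492, 0.831, -0.132]
force: [0.4, 0.1, -1.3]
opening: 0.0221
grasp_force: 41.7
```

Converted, 0.0009 m / 0.3 = 0.003, 0.0005 m / 0.3 = 0.0017.

Call:
shift_gripper:
  motion: [0.0017,0,0.003,0,0,0,0.015,0,0,0,0,0,0,0.015,0,0,0,0,0,0,0.015]

```text
clock: 18.2
ee_pos: [0.6516, -0.0031, 0.058]
eef_rot: [0.223, 0.492, 0.831, -0.132]
force: [0.3, 0.6, -2.8]
opening: 0.0218
grasp_force: 41.7
```

Converted, 0.0009 m / 0.3 = 0.003, 0.0005 m / 0.3 = 0.0017.

Call:
shift_gripper:
  motion: [0.0017,0,0.003,0,0,0,0.015,0,0,0,0,0,0,0.015,0,0,0,0,0,0,0.015]

```text
clock: 18.45
ee_pos: [0.6519, -0.0033, 0.0578]
eef_rot: [0.224, 0.492, 0.831, -0.132]
force: [-2.5, 0.4, 4.9]
opening: 0.0218
grasp_force: 42.3
```

Run:
```python
from h import *
a=cv2.resize(camrig.snapshot("side")[230:320,190:290],(400,360),interpolation=cv2.INTER_CUBIC);b=cv2.resize(camrig.snapshot("scene")[150:240,280:380],(400,360),interpolation=cv2.INTER_CUBIC)
cv2.imwrite("pics/t1.png",np.hstack([a,b]))
```

```text
(no output)
```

View pics/t1.png

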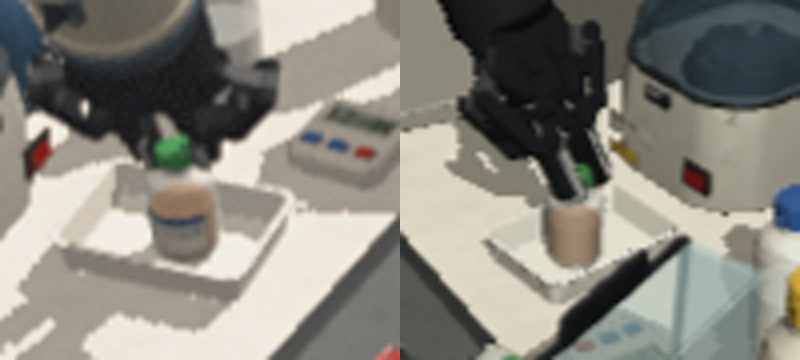

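t1 shows the bottle upright on the tray floor, in contact (5 N upward), inside all four walls. I'll release and retreat.

Converted, -0.035 m / 0.3 = -0.1167, -0.025 m / 0.3 = -0.0833.

Call:
shift_gripper:
  motion: [-0.001,0,-0.0017,0,0,0,0.025,0,0,0,0,0,0,0.035,0,0,0,0,0,0,0.045,0,0,0,0,0,0,0.05,0,0,-0.0333,0,0,0,0.05,0,0,-0.0833,0,0,0,0.05,0,0,-0.1167,0,0,0,0.05,0,0,-0.1167,0,0,0,0.05,0,0,-0.1167,0,0,0,0.05,0,0,-0.1167,0,0,0,0.05,0,0,0,0,0,0,0.05,0,0,0,0,0,0,0.05]

```text
clock: 19.55
ee_pos: [0.6102, 0.0753, 0.2117]
eef_rot: [0.225, 0.492, 0.831, -0.13]
force: [-0.4, 0.3, 0.5]
opening: 0.0497
grasp_force: 0.0
```

Run:
```python
from h import *
a=cv2.resize(camrig.snapshot("side")[140:330,170:470],(630,399),interpolation=cv2.INTER_CUBIC)
b=cv2.resize(camrig.snapshot("scene")[160:420,220:480],(399,399),interpolation=cv2.INTER_CUBIC)
cv2.imwrite("pics/f1.png",cv2.resize(np.hstack([a,b]),(800,310),interpolation=cv2.INTER_AREA))
```

```text
(no output)
```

View pics/f1.png

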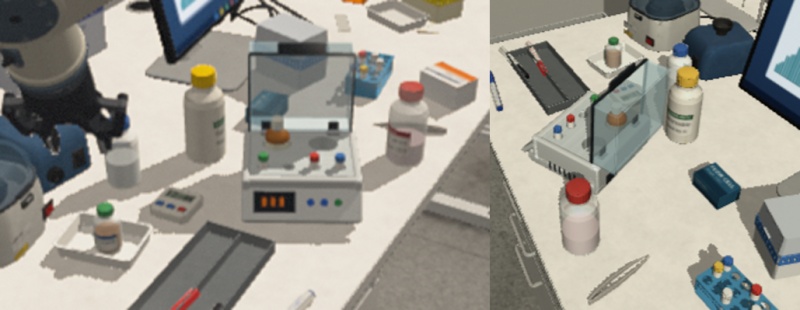

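f1 shows the end state. The green-capped bottle stands in the tray at (107,230), and the cover is open. The yellow bottle is upright at (205,110) and the timer flat at (175,205). The gripper touches nothing.

```bash
python3 -c "
from station import manip, camrig, ticket
print(ticket.hand_in())"
```

```text
the job is handed in; nothing more can be done
None
```

The green-capped bottle is standing in the spill tray, the cover is open on its stop, the timer lies flat and the yellow-capped bottle stands upright on the bench, and I handed the job in at about 20 s; it printed no verdict.

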